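# Snug down the leak-test pot's cover crosswise

### The job

Tighten the leak-test pot's cover: work crosswise (first a knob, then the one opposite, then the other two) and give each of the four wing knobs about a sixth of a turn clockwise, then go round crosswise again and turn each by feel until it just comes up solid, so that the flange sits flat and fully home on its seat. Do not force a knob that has come up solid, do not lean on the cover, and leave everything else on the bench alone.

Things in the scene. Friction and masses are not known exactly. Their poses are not given: they have to be found in the camera images.
- pot: the leak-test pot: round aluminium pot screwed to the bench through a 224 mm dark foot, 196 mm flange whose upper face (the seat) is 75 mm above the bench; origin at the bench under its centre, z up. It does not move.
- cover: the pot's flange cover: aluminium disc 196 across, 14 thick, with a round dark sight glass in the middle; origin at the centre of its underside, z up. It starts standing 1 mm above the seat on a soft sponge gasket (1.5 N per mm over the whole ring), on which it can tilt, and ends flat on the seat (underside 75 mm above the bench).
- stud_a (a joint): turn of stud a in the flange, rad, clockwise positive: it is 0 and must stay so; the stud only gives when its knob, already up solid, is forced with more than 1 N m. Studs a, b, c, d stand 75 mm from the pot's axis, 90 degrees apart, in that order round the flange: a is opposite c, b is opposite d.
- knob_a_grip (a point): grip point of black wing knob a: on the stud axis, 6 mm below the wing's top, 30 mm above the hub's underside, about 120.5 mm above the bench at the start. x runs along the wing, y across it, z up. The hub is 20 across and 8 tall; on it stands a flat upright wing 50 long, 12 thick and 28 tall: pinch it across the 12 mm from above. All four knobs are alike.
- knob_a_tip (a point): point in wing a, 22 mm from the stud axis along the grip point's x axis, at the grip point's height. Right-hand quick thread: turned clockwise from above the knob goes down 8 mm a turn (1.27 mm per rad) and stays where it is left.
- stud_b (a joint): turn of stud b in the flange, rad, clockwise positive: it is 0 and must stay so; the stud only gives when its knob, already up solid, is forced with more than 1 N m. Studs a, b, c, d stand 75 mm from the pot's axis, 90 degrees apart, in that order round the flange: a is opposite c, b is opposite d.
- knob_b_grip (a point): grip point of black wing knob b: on the stud axis, 6 mm below the wing's top, 30 mm above the hub's underside, about 120.5 mm above the bench at the start. x runs along the wing, y across it, z up. The hub is 20 across and 8 tall; on it stands a flat upright wing 50 long, 12 thick and 28 tall: pinch it across the 12 mm from above. All four knobs are alike.
- knob_b_tip (a point): point in wing b, 22 mm from the stud axis along the grip point's x axis, at the grip point's height. A knob turns with about 0.06 N m until its side of the cover is home on the seat; there it comes up solid and the torque climbs at once.
- stud_c (a joint): turn of stud c in the flange, rad, clockwise positive: it is 0 and must stay so; the stud only gives when its knob, already up solid, is forced with more than 1 N m. Studs a, b, c, d stand 75 mm from the pot's axis, 90 degrees apart, in that order round the flange: a is opposite c, b is opposite d.
- knob_c_grip (a point): grip point of black wing knob c: on the stud axis, 6 mm below the wing's top, 30 mm above the hub's underside, about 120.5 mm above the bench at the start. x runs along the wing, y across it, z up. The hub is 20 across and 8 tall; on it stands a flat upright wing 50 long, 12 thick and 28 tall: pinch it across the 12 mm from above. All four knobs are alike.
- knob_c_tip (a point): point in wing c, 22 mm from the stud axis along the grip point's x axis, at the grip point's height. How far a knob must go is not the same for the four: 1.4 to 2.2 rad from the start until it comes up solid, to be felt.
- stud_d (a joint): turn of stud d in the flange, rad, clockwise positive: it is 0 and must stay so; the stud only gives when its knob, already up solid, is forced with more than 1 N m. Studs a, b, c, d stand 75 mm from the pot's axis, 90 degrees apart, in that order round the flange: a is opposite c, b is opposite d.
- knob_d_grip (a point): grip point of black wing knob d: on the stud axis, 6 mm below the wing's top, 30 mm above the hub's underside, about 120.5 mm above the bench at the start. x runs along the wing, y across it, z up. The hub is 20 across and 8 tall; on it stands a flat upright wing 50 long, 12 thick and 28 tall: pinch it across the 12 mm from above. All four knobs are alike.
- knob_d_tip (a point): point in wing d, 22 mm from the stud axis along the grip point's x axis, at the grip point's height. Snug is up solid with 0.2 to 0.8 N m; within 0.15 rad of solid will do.
- reel_stack: stack of six black component reels, 178 across, 72 tall; origin under its centre. Leave it alone.
- reel_flat: one black component reel lying flat, 178 across, 12 thick; origin under its centre. Leave it alone.
- spray: white bottle with a blue cap, 60 across, 170 tall; origin under its centre. Leave it alone.
- spare_gasket: spare black gasket ring, 124 across, 6 thick, lying flat; origin under its centre. Leave it alone.
- spare_knob: spare wing knob like the fitted four, standing loose on the bench, not to be used; origin under its hub. Leave it alone.
- parts_tray: blue divided tray 100 x 140 x 30; origin under its centre. Leave it alone.
- tweezers: steel tweezers lying flat, about 140 long, 8 high. Leave it alone.
Not all that is in view belongs to the job. Several things look just like the pot: the one meant starts farthest to the robot's left.

How it is judged:
By the outcome, as a careful person would: the job done as asked, in the order asked, and still so for the second after the job is handed in, with the robot touching nothing.
It also fails if it takes over 72 s, if anything falls off the work surface, if the arm or the gripper's body presses on something with over 40 N, if the wrist force passes 120 N, or if a joint passes its speed limit or range.

### The arm

A 7-joint arm with a two-finger parallel gripper is mounted at the origin on the work surface. World frame = base frame: x ahead of the robot, y to its left, z up, the work surface at z = 0. Lengths are in m, angles in rad, forces in N, time in s.
With the tool pointing down it reaches from about 0.35 to 0.9 m from the base axis. Payload 7.2 kg.
Tool frame: the origin (TCP) lies between the finger pads; the fingertips stand 14 mm ahead of it and the grasp point (between the pads) lies 5 mm behind it; z points along the fingers, y is the line along which they close (so a half turn about z gives the same grasp; the last joint's range is limited). The gripper opens to 85 mm and grips with 20 to 120 N. Pads are 22 mm wide; open, the fingers measure 114 mm over their backs; the gripper's body (76 mm by 85 mm) begins 54 mm behind the grasp point. The pads swing forward as they close: fully open they stand 13 mm farther back than shut.
Start: joints at [1.143, 0.411, -0.013, 1.596, 0.006, 1.134, -0.082], TCP at [0.22, -0.585, 0.245] pointing down, gripper open.
Joint ranges: [-2.95, 2.95], [-0.29, 1.99], [-1.47, 1.44], [0.14, 2.54], [-1.03, 4.17], [0.13, 1.85], [-2.86, 2.86]. Speed limits (rad/s): [2.39, 2.39, 3.01, 3.01, 3.14, 3.14, 3.14].

### API

Orientations are given as a unit quaternion [x, y, z, w].
In Python, from plant import read_state, snapshot, workorder gives the robot as it stands.
- The arm moves only by the tool move_arm, never from a script. Its argument "targets" is a list of rows, each a list of 7 numbers: the shift along the tool's x, y, z in units of 0.3 m (1.0 is 0.3 m), then the turn, a rotation vector about the tool's x, y, z in units of pi rad (1.0 is pi rad), then the closure, from -1 (fully open) to 1 (shut). In form: [[x, y, z, rx, ry, rz, hand], ...]. A call has 1 to 5 rows; each row is the pose to reach, as a shift and turn from the pose commanded when the call began, along the tool's axes at that moment, turning the shorter way round; what a row does not reach only later rows make up. A row lasts 1/10 s, in which the tool goes at most 50 mm and 8.59 degrees, less where a joint would pass 70% of its speed; a pose out of reach is approached as far as the arm can. A call with a number of a shift or a turn outside -1 to 1 is refused whole. A call with a gripper value outside its range is refused whole. The fingers move at their own pace and stop on an object; "grip_force" is the grip in N (left out, the last holds). Time passes only in rows, so rows that repeat a pose let the fingers close. It gives the time, the measured TCP pose, the force, the opening and the grip force at its end, in the units of the state.
- read_state(): the state, without advancing time (a new reading comes with each control period).
- snapshot(name): name is "side" or "top"; returns a dict with "pixels" (400x640x3 uint8, red, green, blue), "range_z" (400x640 float32, m along the optical axis (not along the pixel's ray), 0 where there is no reading), "fov_y" (degrees; the focal length in pixels is half the picture's height over the tangent of half this angle, whatever the lens; pixels are square), "cx", "cy" (the principal point, pixels), "R" (3x3) and "t" (3): a world point X has camera coordinates R X + t. Camera axes: x right, y down, z forward; pixel columns grow to the right and rows downward; lengths in m; the calibration is good to about 2 mm. A picture is of the moment at which its call begins.
- workorder.hand_in(): hands the job in; it is judged then, once.
The state is a dict: "time_s": time; "joint_pos": joint angles; "joint_velocities": joint speeds; "joint_torque": joint torques, N m; "tool_pos": TCP position; "ee_rot": TCP orientation; "contact_force": force on the tool from outside, world axes, zero at the start; "ft_torque": the same for the moment, N m; "opening": finger opening in m; "grip_force": force on a finger pad.
Only numpy, scipy, OpenCV 4.12 (cv2) and the standard library are available. Lean on these libraries where they do the work, as an engineer would, in place of code of your own. Each camera call takes 0.05 s, during which the arm holds its last target. There are 200 camera calls.

## Working session

There is one attempt and no reset: what is moved stays moved. The work goes in short steps, Python scripts to look and compute and a tool call to move; the robot and the scene stay as the last step left them, time stands still between calls to the robot, and variables do not carry over. Pictures are saved under pics/ and viewed, at most 10 in all, crops included, and the job is handed in when it is done.

Besides the shell and the picture viewer there is one more tool, called after "Request:" in YAML: its name, and indented under it one key for each argument. move_arm: Moves the arm, as the interface text tells. Its arguments: {"type":"object","properties":{"targets":{"type":"array","items":{"type":"array","items":{"type":"number","minimum":-1,"maximum":1}}},"grip_force":{"type":"number"}},"required":["targets"]}

```bash
ls; mkdir -p pics; python3 - <<'E'
from plant import read_state,snapshot
import cv2,numpy as np,pickle
print(read_state())
for n in("top","side"):
    s=snapshot(n);pickle.dump(s,open(n+".pkl","wb"))
    cv2.imwrite(f"pics/{n}0.png",s["pixels"][...,::-1])
    print(n,s["fov_y"],s["cx"],s["cy"],(-np.array(s["R"]).T@s["t"]).round(3),np.array(s["R"]).round(2).tolist())
E
```

```text
pics
{'time_s': 0.0, 'joint_pos': array([ 1.14277864,  0.41192697, -0.01274162,  1.59704865,  0.00558661,
        1.13426062, -0.08221719]), 'joint_velocities': array([-0.00075363, -0.00167699,  0.0011045 , -0.0006061 ,  0.0003934 ,
        0.000973  , -0.00076864]), 'joint_torque': array([-1.63683944e-03, -6.00624204e+01,  6.81558587e-01, -2.99411505e+01,
        1.37694212e-02,  1.04443778e-02, -2.37372336e-05]), 'tool_pos': array([ 0.21988434, -0.5845468 ,  0.24443412]), 'ee_rot': array([ 9.83857101e-01,  1.78954065e-01, -1.87827574e-04, -7.81887084e-04]), 'contact_force': array([ 0.46805842,  1.26872708, -0.36769533]), 'ft_torque': array([ 0.03336507,  0.01532016, -0.05123787]), 'grip_force': 0.0, 'opening': 0.08537782865103315}
top 47.99995504629817 317.38701248369284 205.09668411160428 [ 0.41  -0.003  1.315] [[0.02, -1.0, -0.01], [-1.0, -0.02, -0.06], [0.06, 0.01, -1.0]]
side 56.37182772199411 321.3155888785293 201.49040592362311 [0.132 0.697 0.711] [[-0.9, -0.43, 0.0], [-0.27, 0.56, -0.78], [0.34, -0.71, -0.62]]
```

View both.

View pics/top0.png

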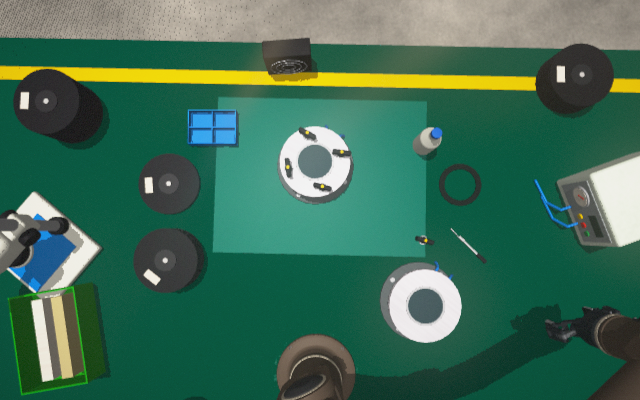

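View pics/side0.png

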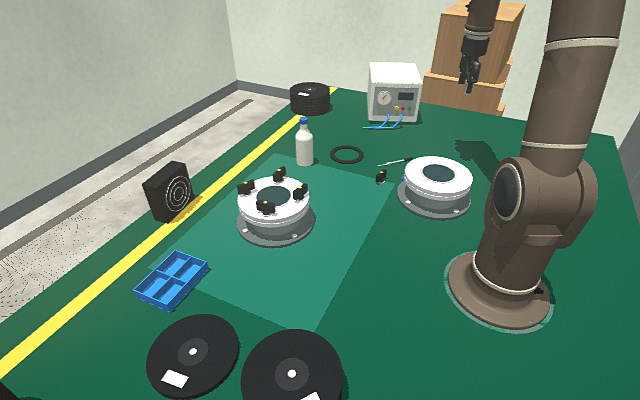

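```bash
cat > h.py <<'E'
import numpy as np,cv2,pickle
def cloud(s):
    f=200/np.tan(np.radians(s["fov_y"]/2)); v,u=np.mgrid[:400,:640]; z=s["range_z"]
    P=np.dstack([(u-s["cx"])*z/f,(v-s["cy"])*z/f,z])
    return (P-np.array(s["t"]))@np.array(s["R"])
def ray(s,u,v,h):
    f=200/np.tan(np.radians(s["fov_y"]/2));R=np.array(s["R"]);c=-R.T@s["t"]
    d=R.T@np.array([(u-s["cx"])/f,(v-s["cy"])/f,1]);return c+d*(h-c[2])/d[2]
def knobs(s,zlo=.105):
    W=cloud(s);m=((W[...,2]>zlo)&(W[...,2]<.14)&(np.hypot(W[...,0]-.53,W[...,1]-.0)<.13)&(s["range_z"]>0)).astype(np.uint8)
    n,l,st,_=cv2.connectedComponentsWithStats(m)
    out=[]
    for i in range(1,n):
        if st[i,4]<15: continue
        v,u=np.nonzero(l==i);p=np.array([ray(s,a,b,.1265)[:2] for a,b in zip(u,v)])
        c,(w,h),a=cv2.minAreaRect((p*1e3).astype(np.float32))
        if w<h:a+=90
        out.append((c,w,h,(a+90)%180-90,W[l==i][:,2].max(),len(u),(u.mean(),v.mean())))
    return out
E
python3 - <<'E'
from h import *
s=pickle.load(open("top.pkl","rb"))
W=cloud(s)
# cover disc: bright px at z~.09
m=(s["pixels"].min(2)>150)&(abs(W[...,2]-.09)<.015);m=m.astype(np.uint8)
cs,_=cv2.findContours(m,cv2.RETR_EXTERNAL,cv2.CHAIN_APPROX_NONE)
for c in cs:
    if len(c)>60:
        (u,v),r=cv2.minEnclosingCircle(c);e=cv2.fitEllipse(cv2.convexHull(c));print(u,v,r,e,ray(s,*e[0],.09),W[m>0][:,2].mean())
for k in knobs(s):print(k)
cr=s["pixels"][110:215,260:375,::-1];cv2.imwrite("pics/c1.png",cv2.resize(cr,None,fx=5,fy=5,interpolation=cv2.INTER_CUBIC))
print(W[150:175,310:320,2].mean(),W[162,316])
E
```

```text
42.5 340.0 40.3764533996582 ((42.02980041503906, 340.3406066894531), (14.08170223236084, 91.5849609375), 172.08612060546875) [0.09560003 0.74147017 0.09      ] 0.08877139863238748
424.8978271484375 305.3699645996094 36.86546325683594 ((424.6806335449219, 305.6465148925781), (71.9168472290039, 73.65044403076172), 146.05833435058594) [ 0.21261953 -0.28833345  0.09      ] 0.08877139863238748
314.662109375 161.73939514160156 35.423954010009766 ((314.55572509765625, 161.6378173828125), (70.08030700683594, 70.65514373779297), 70.05009460449219) [0.59683927 0.01724654 0.09      ] 0.08877139863238748
((653.4354858398438, 22.218971252441406), 8.097779273986816, 10.693459510803223, -88.79396450519562, np.float64(0.12953613722081408), 15, (np.float64(313.06666666666666), np.float64(138.26666666666668)))
((617.0794067382812, -53.66844940185547), 48.631805419921875, 15.211673736572266, 83.01539611816406, np.float64(0.13071277724963093), 103, (np.float64(341.2135922330097), np.float64(152.46601941747574)))
((574.2372436523438, 87.93852233886719), 51.241188049316406, 12.652825355529785, 7.817676544189453, np.float64(0.13227023691268158), 91, (np.float64(287.6263736263736), np.float64(167.3186813186813)))
((524.6324462890625, -4.50605583190918), 49.64341354370117, 13.564472198486328, 75.93318176269531, np.float64(0.13428307436354614), 93, (np.float64(321.89247311827955), np.float64(186.61290322580646)))
0.10576071931870704 [0.59572237 0.01323929 0.0913189 ]
```

View pics/c1.png

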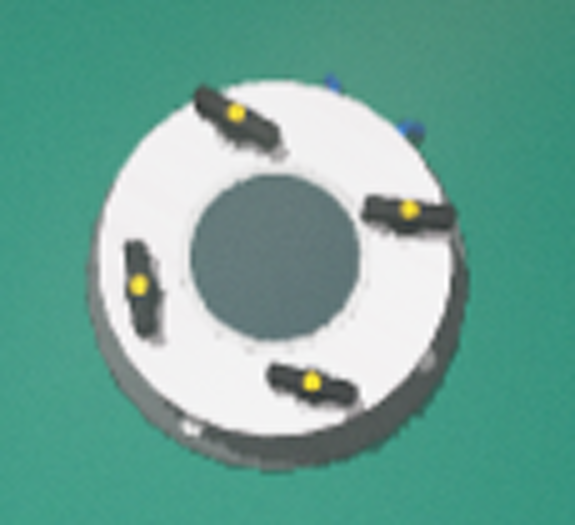

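```bash
cat >> h.py <<'E'
def knobs2(s,h=.1265):
    px=s["pixels"].astype(int);hsv=cv2.cvtColor(s["pixels"],cv2.COLOR_RGB2HSV)
    W=cloud(s);near=np.hypot(W[...,0]-.597,W[...,1]-.017)<.12
    ye=(near&(hsv[...,0]>20)&(hsv[...,0]<35)&(hsv[...,1]>120)&(px[...,0]>100)).astype(np.uint8)
    dk=(near&(((px.max(2)<75)&(W[...,2]>.112))|(ye>0)))
    n,l,st,c=cv2.connectedComponentsWithStats(ye);out=[]
    for i in range(1,n):
        if st[i,4]<3: continue
        v,u=np.nonzero(l==i);w=px[v,u,0]-px[v,u,2];u0,v0=(u*w).sum()/w.sum(),(v*w).sum()/w.sum()
        p=ray(s,u0,v0,h)
        V,U=np.nonzero(dk);q=np.array([ray(s,a,b,h)[:2] for a,b in zip(U,V)]);q=q[np.hypot(*(q-p[:2]).T)<.03]
        d=q-q.mean(0);e,E=np.linalg.eigh(d.T@d/len(q));x=E[:,1];a=np.degrees(np.arctan2(x[1],x[0]))
        out.append((p[:2],(a+90)%180-90,q.mean(0),np.sqrt(e*12)*1e3,len(q),(u0,v0)))
    return out
from scipy.spatial.transform import Rotation as Ro
def go(st,p,wing):
    """row numbers to bring TCP to p with tool x along the wing (deg world)"""
    R=Ro.from_quat(st["ee_rot"]).as_matrix();d=R.T@(np.array(p)-st["tool_pos"])/.3
    yaw=np.degrees(np.arctan2(R[1,0],R[0,0]));t=(yaw-wing+90)%180-90
    print("shift",d.round(4),"rz",round(t/180,4),"yaw",yaw.round(2),"q7",st["joint_pos"][6].round(3))
E
python3 - <<'E'
from h import *
from plant import read_state
s=pickle.load(open("top.pkl","rb"))
K=knobs2(s)
for k in K:print(*k)
P=np.array([k[0] for k in K]);c=P.mean(0);print(c,np.hypot(*(P-c).T),np.degrees(np.arctan2(*(P-c).T[::-1])))
go(read_state(),[*P[1],.2],0)
s=pickle.load(open("side.pkl","rb"))
for k in knobs2(s):print(*k)
E
```

```text
[0.67062086 0.03912434] 84.9262025483917 [0.67064757 0.04610699] [ 8.53803352 29.74295514] 18 (np.float64(306.8303198887344), np.float64(132.00834492350486))
[ 0.6202498  -0.05457792] 83.79876422005754 [ 0.61588919 -0.05685409] [12.79963012 36.31339976] 35 (np.float64(341.49215317011925), np.float64(151.41745134965473))
[0.57644363 0.08905229] -29.901956785911324 [0.57643846 0.08908168] [ 7.81398941 10.22214597] 12 (np.float64(287.26108682073703), np.float64(166.58151155527796))
[ 0.52688806 -0.00458154] 81.61665305634654 [ 0.52381125 -0.00597603] [11.99961735 37.00327261] 33 (np.float64(321.9848851269649), np.float64(185.8651753325272))
[0.59855059 0.01725429] [0.07531549 0.07503814 0.07512436 0.07491543] [  16.88065707  -73.19138543  107.11385894 -163.0538284 ]
shift [ 1.8713 -1.1835  0.15  ] rz 0.1145 yaw 20.61 q7 -0.082
[ 0.61934674 -0.05389852] 89.9595062049369 [ 0.61327938 -0.04691507] [20.47415573 45.92216219] 67 (np.float64(278.9194312796209), np.float64(169.51421800947867))
[0.66961421 0.03985192] 65.5311250813622 [0.66310135 0.04735656] [25.90350572 45.41801192] 95 (np.float64(245.1826280623608), np.float64(182.42984409799556))
[ 0.52698428 -0.00485022] 79.68376243462495 [0.52142148 0.0026748 ] [20.40404851 46.22443457] 81 (np.float64(299.6297502714441), np.float64(186.94028230184583))
[0.57681834 0.08912085] 6.309353805515343 [0.57188559 0.09694143] [23.80199791 46.49478854] 109 (np.float64(264.7311280746395), np.float64(201.77014418999153))
```

```bash
python3 - <<'E'
from h import *
from plant import read_state
s=pickle.load(open("top.pkl","rb"));px=s["pixels"].astype(int)
C=np.array([.5984,.0173]);K=C+.075*np.array([[np.cos(a),np.sin(a)] for a in np.radians([16.94,106.94,196.94,286.94])])
print(K.round(4))
v,u=np.mgrid[110:215,260:375];q=np.array([ray(s,a,b,.1265)[:2] for a,b in zip(u.ravel(),v.ravel())])
hsv=cv2.cvtColor(s["pixels"],cv2.COLOR_RGB2HSV)[110:215,260:375].reshape(-1,3).astype(int)
for k in K:
  for th in(60,90,120):
    m=((hsv[:,2]<th)|((hsv[:,1]>100)&(abs(hsv[:,0]-28)<8)))&(np.hypot(*(q-k).T)<.03)
    d=q[m]-k;e,E=np.linalg.eigh(np.cov(d.T));x=E[:,1]
    r=cv2.minAreaRect((d*1e3).astype(np.float32));print(th,m.sum(),(np.degrees(np.arctan2(x[1],x[0]))%180).round(1),np.sqrt(e*12).round(4),(d.mean(0)*1e3).round(1),r)
E
```

```text
[[ 0.6701  0.0392]
 [ 0.5765  0.089 ]
 [ 0.5267 -0.0046]
 [ 0.6203 -0.0544]]
60 11 39.1 [0.009  0.0093] [ 0. -0.] ((0.49441033601760864, -0.4956183433532715), (7.6575846672058105, 7.597134590148926), 45.99260711669922)
90 71 58.7 [0.0147 0.0446] [-2.2  3.3] ((-3.2994933128356934, 1.592306137084961), (48.377525329589844, 16.132558822631836), 54.09660339355469)
120 107 59.1 [0.0165 0.0484] [-3.8  0. ] ((-4.672202110290527, 0.8351593017578125), (50.65389633178711, 18.3675537109375), 61.232826232910156)
60 13 137.5 [0.0089 0.0104] [-0.2 -0.3] ((0.12937092781066895, -0.6241979598999023), (8.056868553161621, 7.998493194580078), 1.4902565479278564)
90 52 13.5 [0.0125 0.0449] [-3.8 -2.2] ((-2.075460433959961, -2.8561296463012695), (46.522701263427734, 13.827897071838379), 7.814533710479736)
120 91 9.9 [0.0141 0.047 ] [-2.5 -1.8] ((-1.162088394165039, -1.991358757019043), (48.30243682861328, 15.994710922241211), 1.5185489654541016)
60 12 21.7 [0.0077 0.0137] [-0.8 -0.5] ((-1.9903383255004883, -0.5851211547851562), (14.222824096679688, 6.444244861602783), 15.231123924255371)
90 75 71.9 [0.017  0.0457] [-2.7 -0.3] ((-6.635522842407227, 2.554370880126953), (45.37766647338867, 26.584007263183594), 68.08660888671875)
120 102 52.2 [0.0307 0.0479] [-4.4 -0.8] ((-0.9615249633789062, 0.18234634399414062), (58.28498458862305, 36.055450439453125), 29.817577362060547)
60 13 44.6 [0.0089 0.0104] [0.1 0.2] ((-0.2237548828125, -0.15753459930419922), (8.07221794128418, 7.99998664855957), 1.1297945976257324)
90 86 85.5 [0.015  0.0452] [-3.4 -0.8] ((-4.254148483276367, -0.23682594299316406), (16.130441665649414, 45.32950973510742), 1.2180023193359375)
120 108 84.7 [0.0167 0.0485] [-3.6 -0.8] ((-3.0672945976257324, -0.42435646057128906), (49.82424545288086, 20.67676544189453), 80.83546447753906)
```

Request:
move_arm:
  targets:
    - [0.69,-0.46,0,0,0,0,0.2]
    - [0.69,-0.46,0,0,0,0,0.2]
    - [0.69,-0.46,0,0,0,0,0.2]
    - [0.69,-0.46,0,0,0,0,0.2]
    - [0.69,-0.46,0,0,0,0,0.2]
  grip_force: 20

```text
time_s: 0.6
tool_pos: [0.3659, -0.3809, 0.2451]
ee_rot: [0.984, 0.179, -0.0, -0.0]
contact_force: [1.4, -0.7, 0.4]
opening: 0.0342
grip_force: 0.0
```

Request:
move_arm:
  targets:
    - [0.69,-0.46,0,0,0,0,0.2]
    - [0.69,-0.46,0,0,0,0,0.2]
    - [0.69,-0.46,0,0,0,0,0.2]
    - [0.69,-0.46,0,0,0,0,0.2]
    - [0.69,-0.46,0,0,0,0,0.2]

```text
time_s: 1.1
tool_pos: [0.5111, -0.179, 0.2452]
ee_rot: [0.984, 0.179, -0.0, -0.0]
contact_force: [0.2, -0.9, 0.6]
opening: 0.034
grip_force: 0.0
```

Request:
move_arm:
  targets:
    - [0.69,-0.46,0.1,0,0,-0.048,0.2]
    - [0.69,-0.46,0.1,0,0,-0.095,0.2]
    - [0.69,-0.46,0.15,0,0,-0.14,0.2]
    - [0.69,-0.46,0.2,0,0,-0.18,0.2]
    - [0.69,-0.46,0.2,0,0,-0.22,0.2]

```text
time_s: 1.6
tool_pos: [0.6524, 0.0171, 0.1871]
ee_rot: [0.864, 0.504, 0.0, 0.0]
contact_force: [0.1, -0.8, 0.1]
opening: 0.034
grip_force: 0.0
```

```bash
cat >> h.py <<'E'
K=np.array([[0.6701,.0392],[.5765,.0890],[.5267,-.0046],[.6203,-.0544]])
E
python3 - <<'E'
from h import *
from plant import read_state
s=read_state();print(s["time_s"],s["tool_pos"],s["opening"],s["joint_pos"].round(2));go(s,[*K[0],.118],60)
E
```

```text
1.6 [0.65236253 0.01709214 0.18707842] 0.034036430976875635 [ 0.19  0.55 -0.43  1.57  0.25  1.08 -0.81]
shift [0.0933 0.0151 0.2303] rz 0.0027 yaw 60.49 q7 -0.813
```

Request:
move_arm:
  targets:
    - [0.093,0.015,0.1,0,0,0,0.2]
    - [0.093,0.015,0.1,0,0,0,0.2]

```text
time_s: 1.8
tool_pos: [0.668, 0.0428, 0.1523]
ee_rot: [0.864, 0.504, -0.002, -0.003]
contact_force: [-0.4, -0.0, -0.7]
opening: 0.0341
grip_force: 0.0
```

```bash
python3 - <<'E'
from h import *
from plant import read_state,snapshot
s=read_state();print(s["time_s"],s["tool_pos"],s["contact_force"],s["ft_torque"]);go(s,[*K[0],.118],60)
im=snapshot("side");cv2.imwrite("pics/s1.png",cv2.resize(im["pixels"][110:260,180:380,::-1],None,fx=4,fy=4))
E
```

```text
1.8 [0.66795946 0.04277794 0.15232033] [-0.40403651 -0.03612978 -0.70860625] [0.01402226 0.04014064 0.01883497]
shift [-0.0068  0.0129  0.1143] rz 0.0031 yaw 60.57 q7 -0.858
```

View pics/s1.png

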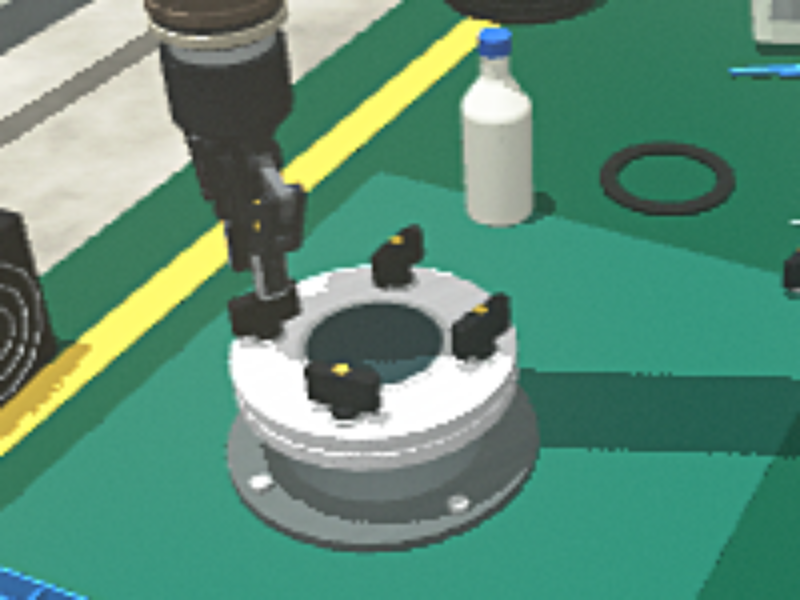

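Request:
move_arm:
  targets:
    - [0,0,0,0,0,0,0.2]
    - [0,0,0,0,0,0,0.2]

```text
time_s: 2.05
tool_pos: [0.6695, 0.0359, 0.1589]
ee_rot: [0.866, 0.501, 0.0, 0.001]
contact_force: [0.3, 0.7, 1.0]
opening: 0.0341
grip_force: 0.0
```

```bash
cat > g.py <<'E'
import sys
from h import *
from plant import read_state
i,z,w=int(sys.argv[1]),float(sys.argv[2]),float(sys.argv[3])
s=read_state();print(s["time_s"],s["tool_pos"].round(4),s["contact_force"].round(2),s["ft_torque"].round(3),s["opening"].round(4),s["grip_force"],s["joint_pos"].round(2));go(s,[*K[i],z],w)
E
python3 g.py 0 .118 60
```

```text
Traceback (most recent call last):
  File "g.py", line 5, in <module>
    s=read_state();print(s["time_s"],s["tool_pos"].round(4),s["contact_force"].round(2),s["ft_torque"].round(3),s["opening"].round(4),s["grip_force"],s["joint_pos"].round(2));go(s,[*K[i],z],w)
                                                                                                                ^^^^^^^^^^^^^^^^^^
AttributeError: 'float' object has no attribute 'round'
```

Request:
move_arm:
  targets:
    - [0,0,0,0,0,0,0.2]
    - [0,0,0,0,0,0,0.2]

```text
time_s: 2.25
tool_pos: [0.6695, 0.0364, 0.159]
ee_rot: [0.865, 0.501, 0.001, 0.001]
contact_force: [-1.2, -0.8, -0.2]
opening: 0.0345
grip_force: 0.0
```

```bash
sed -i 's/s\["opening"\].round(4)/round(s["opening"],4)/' g.py
python3 g.py 0 .118 60
```

```text
2.25 [0.6695 0.0364 0.159 ] [-1.17 -0.84 -0.23] [ 0.001 -0.04   0.026] 0.0345 0.0 [ 0.15  0.6  -0.42  1.55  0.27  1.05 -0.86]
shift [ 0.009  -0.003   0.1367] rz 0.0008 yaw 60.14 q7 -0.857
```

Request:
move_arm:
  targets:
    - [0.009,-0.003,0.08,0,0,0,0.2]
    - [0.009,-0.003,0.137,0,0,0,0.2]
    - [0.009,-0.003,0.137,0,0,0,0.2]
    - [0.009,-0.003,0.137,0,0,0,1]
    - [0.009,-0.003,0.137,0,0,0,1]
  grip_force: 20

```text
time_s: 2.75
tool_pos: [0.6714, 0.0391, 0.1175]
ee_rot: [0.865, 0.501, 0.001, 0.001]
contact_force: [3.7, 0.5, -6.3]
opening: 0.0113
grip_force: 23.9
```

Request:
move_arm:
  targets:
    - [0,0,0,0,0,0,1]
    - [0,0,0,0,0,0,1]

```text
time_s: 2.95
tool_pos: [0.6713, 0.0392, 0.1175]
ee_rot: [0.865, 0.501, 0.001, 0.001]
contact_force: [5.4, -1.0, -5.1]
opening: 0.0116
grip_force: 24.1
```

```bash
python3 g.py 0 .118 60
```

```text
2.95 [0.6713 0.0392 0.1175] [ 5.42 -1.04 -5.06] [-0.384 -1.101  0.044] 0.0116 24.091332256793976 [ 0.14  0.65 -0.41  1.57  0.29  0.98 -0.88]
shift [-0.0021 -0.0036 -0.0017] rz 0.0009 yaw 60.16 q7 -0.878
```

Request:
move_arm:
  targets:
    - [0,0.003,0.0,0,0,0.03,1]
    - [0,0.003,0.001,0,0,0.07,1]
    - [0,0.003,0.0015,0,0,0.11,1]
    - [0,0.003,0.002,0,0,0.15,1]
    - [0,0.003,0.0025,0,0,0.19,1]

```text
time_s: 3.45
tool_pos: [0.6719, 0.0389, 0.1168]
ee_rot: [0.975, 0.222, 0.001, 0.001]
contact_force: [4.3, -2.2, -6.2]
opening: 0.0111
grip_force: 24.2
```

```bash
python3 g.py 0 .118 60
```

```text
3.45 [0.6719 0.0389 0.1168] [ 4.26 -2.18 -6.19] [-0.474 -0.917  0.044] 0.0111 24.15868252515793 [ 0.04  0.63 -0.26  1.58  0.19  0.96 -1.4 ]
shift [-0.005  -0.0034 -0.0039] rz -0.1906 yaw 25.69 q7 -1.4
```

Request:
move_arm:
  targets:
    - [0,0,0.0005,0,0,0.04,1]
    - [0,0,0.001,0,0,0.08,1]
    - [0,0,0.0015,0,0,0.12,1]
    - [0,0,0.002,0,0,0.146,1]
    - [0,0,0.002,0,0,0.146,1]

```text
time_s: 3.95
tool_pos: [0.672, 0.0385, 0.1162]
ee_rot: [1.0, -0.004, 0.002, 0.001]
contact_force: [4.7, -3.0, -4.7]
opening: 0.0114
grip_force: 24.1
```

Request:
move_arm:
  targets:
    - [0,0,0,0,0,0,1]

```text
time_s: 4.05
tool_pos: [0.6721, 0.0385, 0.1162]
ee_rot: [1.0, -0.003, 0.002, 0.001]
contact_force: [4.4, -3.2, -4.3]
opening: 0.0117
grip_force: 24.1
```

```bash
python3 g.py 0 .118 0
```

```text
4.05 [0.6721 0.0385 0.1162] [ 4.38 -3.19 -4.26] [-0.663 -1.014 -0.032] 0.0117 24.07084733247757 [-0.03  0.62 -0.15  1.59  0.11  0.94 -1.79]
shift [-0.0066 -0.0023 -0.0059] rz -0.0018 yaw -0.33 q7 -1.793
```

Request:
move_arm:
  targets:
    - [0,0,0,0,0,0,0.2]
    - [0,0,0,0,0,0,0.2]
    - [0,0,-0.07,0,0,0,0.2]
    - [0,0,-0.14,0,0,0,0.2]
    - [0,0,-0.14,0,0,-0.04,0.2]

```text
time_s: 4.55
tool_pos: [0.6723, 0.0408, 0.1613]
ee_rot: [0.998, 0.061, 0.003, -0.0]
contact_force: [0.5, 0.2, -0.7]
opening: 0.034
grip_force: 0.0
```

Request:
move_arm:
  targets:
    - [-0.1,0.03,0,0,0,-0.045,0.2]
    - [-0.2,0.06,0,0,0,-0.09,0.2]
    - [-0.3,0.09,0,0,0,-0.135,0.2]
    - [-0.4,0.12,0,0,0,-0.18,0.2]
    - [-0.48,0.145,0,0,0,-0.225,0.2]

```text
time_s: 5.05
tool_pos: [0.5313, -0.021, 0.1579]
ee_rot: [0.914, 0.405, -0.0, 0.0]
contact_force: [0.1, -1.3, -0.3]
opening: 0.0344
grip_force: 0.0
```

Request:
move_arm:
  targets:
    - [0,0,0,0,0,-0.045,0.2]
    - [0,0,0,0,0,-0.09,0.2]
    - [0,0,0,0,0,-0.135,0.2]
    - [0,0,0,0,0,-0.15,0.2]
    - [0,0,0,0,0,-0.15,0.2]

```text
time_s: 5.55
tool_pos: [0.533, -0.0205, 0.1579]
ee_rot: [0.796, 0.605, 0.0, 0.0]
contact_force: [-0.4, 0.2, 0.5]
opening: 0.0343
grip_force: 0.0
```

```bash
python3 g.py 2 .118 75; python3 - <<'E'
from h import *
from plant import snapshot
s=snapshot("top");cv2.imwrite("pics/t2.png",cv2.resize(s["pixels"][110:215,260:375,::-1],None,fx=5,fy=5,interpolation=cv2.INTER_CUBIC))
for k in knobs2(s):print(*k)
E
```

```text
5.55 [ 0.533  -0.0205  0.1579] [-0.36  0.23  0.53] [-0.034  0.011 -0.016] 0.0343 0.0 [ 0.32  0.4  -0.47  1.89  0.22  0.91 -0.53]
shift [ 0.0454 -0.0344  0.133 ] rz -0.0029 yaw 74.48 q7 -0.529
[0.67030659 0.03897788] 39.1314297798379 [0.67015156 0.0391457 ] [8.53731702 8.90215529] 11 (np.float64(306.88224527150703), np.float64(132.12568639414278))
[0.57645543 0.08905291] -29.901956785911324 [0.57643846 0.08908168] [ 7.81398941 10.22214597] 12 (np.float64(287.2609727164887), np.float64(166.57710557532621))
```

View pics/t2.png

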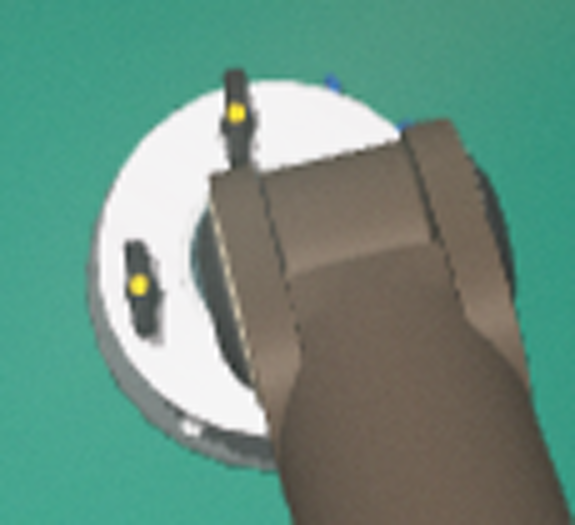

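Request:
move_arm:
  targets:
    - [0.045,-0.034,0,0,0,0,0.2]
    - [0.045,-0.034,0.02,0,0,0,0.2]
    - [0.045,-0.034,0.08,0,0,0,0.2]
    - [0.045,-0.034,0.133,0,0,0,0.2]
    - [0.045,-0.034,0.133,0,0,0,0.2]

```text
time_s: 6.1
tool_pos: [0.5254, -0.0054, 0.1155]
ee_rot: [0.797, 0.605, -0.001, -0.001]
contact_force: [-0.1, 0.3, 0.5]
opening: 0.0342
grip_force: 0.0
```

```bash
python3 g.py 2 .118 75
```

```text
6.1 [ 0.5254 -0.0054  0.1155] [-0.15  0.33  0.5 ] [ 0.017 -0.012  0.023] 0.0342 0.0 [ 0.28  0.44 -0.46  1.94  0.26  0.82 -0.59]
shift [ 0.0036  0.0033 -0.0084] rz -0.0033 yaw 74.4 q7 -0.594
```

Request:
move_arm:
  targets:
    - [0,0,0,0,0,0,1]
    - [0,0,0,0,0,0,1]
    - [0,0,0,0,0,0,1]
    - [0,0,0,0,0,0,1]

```text
time_s: 6.5
tool_pos: [0.5277, -0.0052, 0.1181]
ee_rot: [0.796, 0.605, 0.001, 0.001]
contact_force: [4.6, -1.6, -3.0]
opening: 0.0118
grip_force: 23.9
```

```bash
python3 g.py 2 .118 75
```

```text
6.5 [ 0.5277 -0.0052  0.1181] [ 4.62 -1.63 -3.01] [-0.279 -0.923  0.035] 0.0118 23.929728269577026 [ 0.28  0.44 -0.46  1.94  0.26  0.82 -0.59]
shift [ 0.0012 -0.0038  0.0003] rz -0.0033 yaw 74.41 q7 -0.593
```

Request:
move_arm:
  targets:
    - [0,0.004,0.0,0,0,0.03,1]
    - [0,0.004,0.001,0,0,0.07,1]
    - [0,0.004,0.0015,0,0,0.11,1]
    - [0,0.004,0.002,0,0,0.15,1]
    - [0,0.004,0.0025,0,0,0.19,1]

```text
time_s: 7.0
tool_pos: [0.5282, -0.0053, 0.1174]
ee_rot: [0.94, 0.342, 0.0, 0.0]
contact_force: [1.6, -1.7, -0.7]
opening: 0.0113
grip_force: 24.3
```

Request:
move_arm:
  targets:
    - [0,0,0.0005,0,0,0.04,1]
    - [0,0,0.001,0,0,0.08,1]
    - [0,0,0.0015,0,0,0.12,1]
    - [0,0,0.002,0,0,0.146,1]
    - [0,0,0.002,0,0,0.146,1]

```text
time_s: 7.5
tool_pos: [0.5283, -0.0055, 0.1167]
ee_rot: [0.993, 0.121, 0.001, 0.0]
contact_force: [2.2, -2.6, 0.2]
opening: 0.0116
grip_force: 24.3
```

Request:
move_arm:
  targets:
    - [0,0,0,0,0,0,1]

```text
time_s: 7.6
tool_pos: [0.5283, -0.0055, 0.1167]
ee_rot: [0.992, 0.123, 0.001, 0.0]
contact_force: [1.7, -2.9, 1.1]
opening: 0.0114
grip_force: 24.5
```

```bash
python3 g.py 2 .118 15
```

```text
7.6 [ 0.5283 -0.0055  0.1167] [ 1.66 -2.92  1.09] [-0.477 -0.362 -0.053] 0.0114 24.450682997703552 [ 0.09  0.41 -0.21  1.95  0.12  0.79 -1.52]
shift [-0.0043 -0.0041 -0.0044] rz -0.0051 yaw 14.09 q7 -1.517
```

Request:
move_arm:
  targets:
    - [0,0,0,0,0,0,0.2]
    - [0,0,0,0,0,0,0.2]
    - [0,0,-0.13,0,0,0,0.2]
    - [0.13,0.12,-0.14,0,0,-0.045,0.2]
    - [0.263,0.238,-0.14,0,0,-0.09,0.2]

```text
time_s: 8.1
tool_pos: [0.6173, -0.052, 0.1606]
ee_rot: [0.964, 0.264, 0.002, 0.0]
contact_force: [0.1, 0.3, -0.5]
opening: 0.0336
grip_force: 0.0
```

Request:
move_arm:
  targets:
    - [0,0,0,0,0,-0.045,0.2]
    - [0,0,0,0,0,-0.09,0.2]
    - [0,0,0,0,0,-0.135,0.2]
    - [0,0,0,0,0,-0.18,0.2]
    - [0,0,0,0,0,-0.225,0.2]

```text
time_s: 8.6
tool_pos: [0.6155, -0.0522, 0.1578]
ee_rot: [0.814, 0.581, -0.0, -0.001]
contact_force: [0.5, 0.8, -0.2]
opening: 0.0341
grip_force: 0.0
```

Request:
move_arm:
  targets:
    - [0,0,0,0,0,-0.045,0.2]
    - [0,0,0,0,0,-0.074,0.2]
    - [0,0,0,0,0,-0.074,0.2]
    - [0,0,0,0,0,-0.074,0.2]

```text
time_s: 9.0
tool_pos: [0.6156, -0.0524, 0.1579]
ee_rot: [0.744, 0.668, -0.0, -0.0]
contact_force: [-0.2, 0.0, -0.8]
opening: 0.0342
grip_force: 0.0
```

```bash
echo "K=K+np.array([.0018,-.0012])">>h.py; python3 g.py 3 .118 84
```

```text
9.0 [ 0.6156 -0.0524  0.1579] [-0.21  0.02 -0.77] [-0.023  0.012 -0.025] 0.0342 0.0 [ 0.34  0.53 -0.47  1.68  0.27  1.   -0.33]
shift [-0.0082  0.0227  0.1329] rz -0.0009 yaw 83.83 q7 -0.328
```

Request:
move_arm:
  targets:
    - [-0.008,0.023,0.03,0,0,0,0.2]
    - [-0.008,0.023,0.08,0,0,0,0.2]
    - [-0.008,0.023,0.133,0,0,0,0.2]
    - [-0.008,0.023,0.133,0,0,0,0.2]
    - [-0.008,0.023,0.133,0,0,0,1]

```text
time_s: 9.5
tool_pos: [0.6219, -0.0553, 0.1171]
ee_rot: [0.743, 0.669, -0.001, -0.001]
contact_force: [0.5, 0.4, 0.9]
opening: 0.0207
grip_force: 0.0
```

Request:
move_arm:
  targets:
    - [0,0,0,0,0,0,1]
    - [0,0,0,0,0,0,1]
    - [0,0,0,0,0,0,1]

```text
time_s: 9.8
tool_pos: [0.622, -0.0554, 0.1181]
ee_rot: [0.743, 0.669, -0.0, -0.0]
contact_force: [-2.7, 1.2, -3.0]
opening: 0.0114
grip_force: 25.2
```

```bash
python3 g.py 3 .118 84
```

```text
9.8 [ 0.622  -0.0554  0.1181] [-2.68  1.18 -3.04] [ 0.31   0.503 -0.092] 0.0114 25.2004936337471 [ 0.33  0.58 -0.45  1.7   0.3   0.93 -0.34]
shift [-0.0008  0.0004  0.0004] rz -0.0001 yaw 83.98 q7 -0.342
```

Request:
move_arm:
  targets:
    - [0,0,0.0,0,0,0.03,1]
    - [0,0,0.001,0,0,0.07,1]
    - [0,0,0.0015,0,0,0.11,1]
    - [0,0,0.002,0,0,0.15,1]
    - [0,0,0.0025,0,0,0.19,1]

```text
time_s: 10.3
tool_pos: [0.6221, -0.0555, 0.1175]
ee_rot: [0.908, 0.419, -0.0, -0.0]
contact_force: [-1.2, 0.3, -4.3]
opening: 0.0115
grip_force: 25.3
```

Request:
move_arm:
  targets:
    - [0,0,0.0005,0,0,0.04,1]
    - [0,0,0.001,0,0,0.08,1]
    - [0,0,0.0015,0,0,0.12,1]
    - [0,0,0.002,0,0,0.144,1]
    - [0,0,0.002,0,0,0.144,1]

```text
time_s: 10.8
tool_pos: [0.6221, -0.0556, 0.1169]
ee_rot: [0.978, 0.206, -0.0, 0.0]
contact_force: [-2.4, -0.1, -2.4]
opening: 0.0116
grip_force: 25.3
```

Request:
move_arm:
  targets:
    - [0,0,0,0,0,0,1]

```text
time_s: 10.9
tool_pos: [0.6221, -0.0556, 0.1169]
ee_rot: [0.978, 0.208, -0.0, 0.0]
contact_force: [-3.4, 0.4, -1.6]
opening: 0.0113
grip_force: 25.4
```

```bash
python3 g.py 3 .118 24; python3 g.py 1 .157 10
```

```text
10.9 [ 0.6221 -0.0556  0.1169] [-3.38  0.42 -1.61] [ 0.007  0.691 -0.027] 0.0113 25.362306833267212 [ 0.15  0.55 -0.19  1.71  0.13  0.89 -1.25]
shift [-0.     -0.0002 -0.0038] rz -0.0 yaw 23.99 q7 -1.25
10.9 [ 0.6221 -0.0556  0.1169] [-3.38  0.42 -1.61] [ 0.007  0.691 -0.027] 0.0113 25.362306833267212 [ 0.15  0.55 -0.19  1.71  0.13  0.89 -1.25]
shift [ 0.0608 -0.4962 -0.1338] rz 0.0777 yaw 23.99 q7 -1.25
```

Request:
move_arm:
  targets:
    - [0,0,0,0,0,0,0.2]
    - [0,0,0,0,0,0,0.2]
    - [0,0,-0.13,0,0,0,0.2]
    - [0.02,-0.16,-0.14,0,0,-0.045,0.2]
    - [0.04,-0.32,-0.14,0,0,-0.09,0.2]

```text
time_s: 11.4
tool_pos: [0.5964, 0.0367, 0.1611]
ee_rot: [0.939, 0.344, 0.002, 0.001]
contact_force: [0.2, 0.7, -0.5]
opening: 0.0342
grip_force: 0.0
```

Request:
move_arm:
  targets:
    - [0.06,-0.16,0,0,0,-0.045,0.2]
    - [0.06,-0.16,0,0,0,-0.09,0.2]
    - [0.06,-0.16,0,0,0,-0.135,0.2]
    - [0.06,-0.16,0,0,0,-0.18,0.2]
    - [0.06,-0.16,0,0,0,-0.225,0.2]

```text
time_s: 11.9
tool_pos: [0.5784, 0.0856, 0.1596]
ee_rot: [0.761, 0.649, 0.001, 0.001]
contact_force: [0.6, -0.1, 0.0]
opening: 0.0342
grip_force: 0.0
```

Request:
move_arm:
  targets:
    - [0,0,0,0,0,-0.045,0.2]
    - [0,0,0,0,0,-0.09,0.2]
    - [0,0,0,0,0,-0.135,0.2]
    - [0,0,0,0,0,-0.18,0.2]
    - [0,0,0,0,0,-0.225,0.2]

```text
time_s: 12.4
tool_pos: [0.5784, 0.0853, 0.1595]
ee_rot: [0.489, 0.872, 0.001, 0.001]
contact_force: [-0.0, -0.0, 0.2]
opening: 0.0346
grip_force: 0.0
```

Request:
move_arm:
  targets:
    - [0,0,0,0,0,-0.045,0.2]
    - [0,0,0,0,0,-0.09,0.2]
    - [0,0,0,0,0,-0.135,0.2]
    - [0,0,0,0,0,-0.18,0.2]
    - [0,0,0,0,0,-0.225,0.2]

```text
time_s: 12.9
tool_pos: [0.5784, 0.0853, 0.1595]
ee_rot: [0.157, 0.988, 0.0, 0.001]
contact_force: [0.5, 0.0, -0.4]
opening: 0.0341
grip_force: 0.0
```

Request:
move_arm:
  targets:
    - [0,0,0,0,0,-0.045,0.2]
    - [0,0,0,0,0,-0.09,0.2]
    - [0,0,0,0,0,-0.135,0.2]
    - [0,0,0,0,0,-0.157,0.2]
    - [0,0,0,0,0,-0.157,0.2]

```text
time_s: 13.4
tool_pos: [0.5782, 0.0851, 0.1592]
ee_rot: [-0.086, 0.996, 0.0, 0.001]
contact_force: [-0.0, -0.7, 0.1]
opening: 0.0344
grip_force: 0.0
```

Request:
move_arm:
  targets:
    - [0,0,0,0,0,0,0.2]

```text
time_s: 13.5
tool_pos: [0.578, 0.0852, 0.1592]
ee_rot: [-0.084, 0.996, 0.0, 0.0]
contact_force: [0.9, 0.5, 0.2]
opening: 0.0344
grip_force: 0.0
```

```bash
python3 g.py 1 .118 10
```

```text
13.5 [0.578  0.0852 0.1592] [0.85 0.5  0.24] [-0.046 -0.009 -0.007] 0.0344 0.0 [ 0.41  0.6  -0.9   1.75  0.53  1.06  1.06]
shift [-0.0022  0.0084  0.1373] rz -0.0018 yaw -170.33 q7 1.063
```

Request:
move_arm:
  targets:
    - [-0.002,0.008,0.03,0,0,0,0.2]
    - [-0.002,0.008,0.08,0,0,0,0.2]
    - [-0.002,0.008,0.137,0,0,0,0.2]
    - [-0.002,0.008,0.137,0,0,0,0.2]
    - [-0.002,0.008,0.137,0,0,0,1]

```text
time_s: 14.0
tool_pos: [0.5772, 0.0879, 0.1168]
ee_rot: [-0.086, 0.996, 0.0, -0.001]
contact_force: [0.2, -1.1, 0.5]
opening: 0.0207
grip_force: 0.0
```

Request:
move_arm:
  targets:
    - [0,0,0,0,0,0,1]
    - [0,0,0,0,0,0,1]
    - [0,0,0,0,0,0,1]

```text
time_s: 14.3
tool_pos: [0.5777, 0.0879, 0.1177]
ee_rot: [-0.085, 0.996, 0.0, 0.0]
contact_force: [0.7, 0.9, -4.6]
opening: 0.0112
grip_force: 25.4
```

```bash
python3 g.py 1 .118 10
```

```text
14.3 [0.5777 0.0879 0.1177] [ 0.66  0.9  -4.63] [ 0.23  -0.136 -0.046] 0.0112 25.412636697292328 [ 0.38  0.64 -0.87  1.78  0.58  0.99  1.02]
shift [-0.0021 -0.0006 -0.0009] rz -0.0011 yaw -170.19 q7 1.023
```

Request:
move_arm:
  targets:
    - [0,0,0.0,0,0,0.03,1]
    - [0,0,0.001,0,0,0.07,1]
    - [0,0,0.0015,0,0,0.11,1]
    - [0,0,0.002,0,0,0.15,1]
    - [0,0,0.0025,0,0,0.19,1]

```text
time_s: 14.8
tool_pos: [0.5777, 0.0879, 0.1171]
ee_rot: [0.214, 0.977, 0.0, 0.0]
contact_force: [0.6, 1.0, -4.7]
opening: 0.0114
grip_force: 25.1
```

Request:
move_arm:
  targets:
    - [0,0,0.0005,0,0,0.04,1]
    - [0,0,0.001,0,0,0.08,1]
    - [0,0,0.0015,0,0,0.12,1]
    - [0,0,0.002,0,0,0.144,1]
    - [0,0,0.002,0,0,0.144,1]

```text
time_s: 15.3
tool_pos: [0.5776, 0.0879, 0.1165]
ee_rot: [0.425, 0.905, -0.0, 0.0]
contact_force: [0.3, 0.2, -5.0]
opening: 0.012
grip_force: 25.3
```

Request:
move_arm:
  targets:
    - [0,0,0,0,0,0,1]

```text
time_s: 15.4
tool_pos: [0.5777, 0.0879, 0.1166]
ee_rot: [0.424, 0.906, -0.0, 0.0]
contact_force: [0.4, 1.3, -4.6]
opening: 0.0117
grip_force: 25.4
```

```bash
python3 g.py 1 .118 -50; python3 g.py 0 .157 0
```

```text
15.4 [0.5777 0.0879 0.1166] [ 0.35  1.31 -4.57] [0.075 0.015 0.006] 0.0117 25.39720505475998 [ 0.22  0.56 -0.62  1.79  0.4   0.91  0.12]
shift [-0.0016  0.0013 -0.0048] rz -0.0009 yaw 129.84 q7 0.117
15.4 [0.5777 0.0879 0.1166] [ 0.35  1.31 -4.57] [0.075 0.015 0.006] 0.0117 25.39720505475998 [ 0.22  0.56 -0.62  1.79  0.4   0.91  0.12]
shift [-0.329   0.1346 -0.1347] rz -0.2787 yaw 129.84 q7 0.117
```

Request:
move_arm:
  targets:
    - [0,0,0,0,0,0,0.2]
    - [0,0,0,0,0,0,0.2]
    - [0,0,-0.13,0,0,0,0.2]
    - [-0.16,0.065,-0.135,0,0,-0.045,0.2]
    - [-0.32,0.13,-0.135,0,0,-0.09,0.2]

```text
time_s: 15.9
tool_pos: [0.6678, 0.0411, 0.1602]
ee_rot: [0.289, 0.957, 0.001, 0.002]
contact_force: [1.0, 0.3, 0.6]
opening: 0.034
grip_force: 0.0
```

Request:
move_arm:
  targets:
    - [0,0,0,0,0,-0.045,0.2]
    - [0,0,0,0,0,-0.09,0.2]
    - [0,0,0,0,0,-0.135,0.2]
    - [0,0,0,0,0,-0.188,0.2]
    - [0,0,0,0,0,-0.188,0.2]

```text
time_s: 16.4
tool_pos: [0.6661, 0.0403, 0.157]
ee_rot: [0.001, 1.0, 0.0, 0.0]
contact_force: [0.0, 0.0, -0.1]
opening: 0.034
grip_force: 0.0
```

Request:
move_arm:
  targets:
    - [0,0,0,0,0,0,0.2]

```text
time_s: 16.5
tool_pos: [0.666, 0.0404, 0.157]
ee_rot: [0.004, 1.0, 0.0, 0.0]
contact_force: [-0.4, -1.2, -0.3]
opening: 0.0342
grip_force: 0.0
```

```bash
python3 g.py 0 .1165 -0.3
```

```text
16.5 [0.666  0.0404 0.157 ] [-0.4  -1.18 -0.25] [0.023 0.001 0.037] 0.0342 0.0 [ 0.38  0.7  -0.8   1.54  0.53  1.14  1.03]
shift [-0.0198 -0.0079  0.135 ] rz -0.0009 yaw 179.54 q7 1.026
```

Request:
move_arm:
  targets:
    - [-0.02,-0.008,0.03,0,0,0,0.2]
    - [-0.02,-0.008,0.08,0,0,0,0.2]
    - [-0.02,-0.008,0.133,0,0,0,0.2]
    - [-0.02,-0.008,0.133,0,0,0,0.2]
    - [-0.02,-0.008,0.133,0,0,0,1]
  grip_force: 20

```text
time_s: 17.0
tool_pos: [0.6713, 0.0383, 0.116]
ee_rot: [0.002, 1.0, 0.0, -0.001]
contact_force: [0.1, 1.0, 0.7]
opening: 0.0211
grip_force: 0.0
```

Request:
move_arm:
  targets:
    - [0,0,0,0,0,0,1]
    - [0,0,0,0,0,0,1]
    - [0,0,0,0,0,0,1]

```text
time_s: 17.3
tool_pos: [0.6717, 0.0382, 0.1169]
ee_rot: [0.002, 1.0, 0.0, -0.0]
contact_force: [-0.7, -0.7, -4.1]
opening: 0.0116
grip_force: 20.4
```

```bash
python3 g.py 0 .1165 -0.3
```

```text
17.3 [0.6717 0.0382 0.1169] [-0.68 -0.7  -4.11] [ 0.142 -0.056  0.043] 0.0116 20.407288670539856 [ 0.36  0.75 -0.78  1.55  0.57  1.08  1.01]
shift [-0.0008 -0.0007  0.0014] rz 0.0002 yaw 179.74 q7 1.011
```

Request:
move_arm:
  targets:
    - [0,0,0,0,0,0.02,1]
    - [0,0,0,0,0,0.04,1]
    - [0,0,0,0,0,0.06,1]
    - [0,0,0,0,0,0.07,1]
    - [0,0,0,0,0,0.08,1]

```text
time_s: 17.8
tool_pos: [0.6717, 0.0381, 0.1168]
ee_rot: [0.128, 0.992, -0.0, -0.0]
contact_force: [0.2, 0.5, -6.8]
opening: 0.0116
grip_force: 20.2
```

```bash
python3 g.py 0 .1165 -14.4
```

```text
17.8 [0.6717 0.0381 0.1168] [ 0.16  0.52 -6.82] [ 0.073 -0.224  0.107] 0.0116 20.199573040008545 [ 0.33  0.73 -0.72  1.56  0.53  1.06  0.79]
shift [-0.0009 -0.0002  0.0008] rz -0.0018 yaw 165.28 q7 0.789
```

Request:
move_arm:
  targets:
    - [0,0,0.001,0,0,0.01,1]
    - [0,0,0.001,0,0,0.02,1]

```text
time_s: 18.0
tool_pos: [0.6717, 0.0381, 0.1166]
ee_rot: [0.16, 0.987, -0.0, -0.0]
contact_force: [-0.6, 0.9, -7.0]
opening: 0.0116
grip_force: 20.3
```

```bash
cat >f.py <<'E'
from h import *
from plant import read_state
s=read_state();R=Ro.from_quat(s["ee_rot"]).as_matrix()
print(s["time_s"],s["tool_pos"].round(4),s["contact_force"].round(1),"tz",s["ft_torque"].round(3)[2],"op",round(s["opening"],4),"yaw",np.degrees(np.arctan2(R[1,0],R[0,0])).round(2),"t7",s["joint_torque"][6].round(3))
E
python3 f.py
```

```text
18.0 [0.6717 0.0381 0.1166] [-0.6  0.9 -7. ] tz 0.125 op 0.0116 yaw 161.62 t7 0.394
```

Request:
move_arm:
  targets:
    - [0,0,0,0,0,0.01,1]
    - [0,0,0.0005,0,0,0.02,1]

```text
time_s: 18.2
tool_pos: [0.6717, 0.0381, 0.1165]
ee_rot: [0.191, 0.982, -0.0, -0.0]
contact_force: [-0.2, 0.2, -6.0]
opening: 0.0114
grip_force: 20.4
```

```bash
python3 f.py
```

```text
18.2 [0.6717 0.0381 0.1165] [-0.2  0.2 -6. ] tz 0.053 op 0.0114 yaw 158.0 t7 0.392
```

Request:
move_arm:
  targets:
    - [0,0,0,0,0,0.01,1]
    - [0,0,0.0005,0,0,0.02,1]

```text
time_s: 18.4
tool_pos: [0.6717, 0.0381, 0.1164]
ee_rot: [0.222, 0.975, -0.0, -0.0]
contact_force: [-0.9, -0.8, -4.5]
opening: 0.0117
grip_force: 20.5
```

```bash
python3 f.py
```

```text
18.4 [0.6717 0.0381 0.1164] [-0.9 -0.8 -4.5] tz 0.07 op 0.0117 yaw 154.39 t7 0.388
```

Request:
move_arm:
  targets:
    - [0,0,0,0,0,0.01,1]
    - [0,0,0.0005,0,0,0.02,1]

```text
time_s: 18.6
tool_pos: [0.6718, 0.0381, 0.1164]
ee_rot: [0.252, 0.968, -0.0, -0.0]
contact_force: [-1.3, -0.6, -4.1]
opening: 0.0113
grip_force: 20.6
```

```bash
python3 f.py
```

```text
18.6 [0.6718 0.0381 0.1164] [-1.3 -0.6 -4.1] tz 0.082 op 0.0113 yaw 150.78 t7 0.387
```

Request:
move_arm:
  targets:
    - [0,0,0,0,0,0.01,1]
    - [0,0,0.0005,0,0,0.02,1]

```text
time_s: 18.8
tool_pos: [0.6717, 0.0381, 0.1163]
ee_rot: [0.282, 0.959, -0.0, -0.0]
contact_force: [-2.2, -1.3, -2.9]
opening: 0.0117
grip_force: 20.7
```

```bash
python3 f.py
```

```text
18.8 [0.6717 0.0381 0.1163] [-2.2 -1.3 -2.9] tz 0.034 op 0.0117 yaw 147.18 t7 0.387
```

Request:
move_arm:
  targets:
    - [0,0,0,0,0,0.01,1]
    - [0,0,0.0005,0,0,0.02,1]

```text
time_s: 19.0
tool_pos: [0.6718, 0.038, 0.1161]
ee_rot: [0.312, 0.95, -0.0, 0.0]
contact_force: [-1.7, -1.2, -1.5]
opening: 0.0117
grip_force: 20.9
```

```bash
python3 f.py
```

```text
19.0 [0.6718 0.038  0.1161] [-1.7 -1.2 -1.5] tz 0.087 op 0.0117 yaw 143.58 t7 0.388
```

Request:
move_arm:
  targets:
    - [0,0,0,0,0,0.01,1]
    - [0,0,0.0005,0,0,0.02,1]

```text
time_s: 19.2
tool_pos: [0.6718, 0.038, 0.116]
ee_rot: [0.342, 0.94, -0.0, 0.0]
contact_force: [-2.6, -2.2, -0.0]
opening: 0.0116
grip_force: 21.1
```

```bash
python3 f.py
```

```text
19.2 [0.6718 0.038  0.116 ] [-2.6 -2.2 -0. ] tz 0.111 op 0.0116 yaw 139.98 t7 0.389
```

Request:
move_arm:
  targets:
    - [0,0,0,0,0,0.01,1]
    - [0,0,0.0005,0,0,0.02,1]

```text
time_s: 19.4
tool_pos: [0.6718, 0.0381, 0.1159]
ee_rot: [0.371, 0.929, -0.0, 0.0]
contact_force: [-5.0, -2.1, 0.4]
opening: 0.0115
grip_force: 31.7
```

```bash
python3 f.py
```

```text
19.4 [0.6718 0.0381 0.1159] [-5.  -2.1  0.4] tz 0.552 op 0.0115 yaw 136.42 t7 -0.173
```

Request:
move_arm:
  targets:
    - [0,0,0,0,0,0,0.2]
    - [0,0,0,0,0,0,0.2]
    - [0,0,-0.13,0,0,0,0.2]
    - [0.12,-0.21,-0.135,0,0,-0.045,0.2]
    - [0.245,-0.436,-0.135,0,0,-0.09,0.2]

```text
time_s: 19.9
tool_pos: [0.5772, 0.0101, 0.1574]
ee_rot: [0.232, 0.973, 0.001, 0.002]
contact_force: [-1.2, -0.8, -0.9]
opening: 0.0342
grip_force: 0.0
```

```bash
python3 g.py 2 .157 14.1
```

```text
19.9 [0.5772 0.0101 0.1574] [-1.22 -0.76 -0.91] [-0.07   0.054  0.017] 0.0342 0.0 [ 0.44  0.53 -0.73  1.78  0.41  0.99  0.64]
shift [ 0.1208 -0.1205  0.0004] rz -0.2276 yaw 153.13 q7 0.645
```

Request:
move_arm:
  targets:
    - [0,0,0,0,0,-0.045,0.2]
    - [0,0,0,0,0,-0.09,0.2]
    - [0,0,0,0,0,-0.135,0.2]
    - [0,0,0,0,0,-0.18,0.2]
    - [0,0,0,0,0,-0.225,0.2]

```text
time_s: 20.4
tool_pos: [0.5771, 0.0091, 0.1566]
ee_rot: [-0.118, 0.993, 0.0, 0.001]
contact_force: [0.6, -0.5, -0.2]
opening: 0.0343
grip_force: 0.0
```

Request:
move_arm:
  targets:
    - [0,0,0,0,0,-0.006,0.2]
    - [0,0,0,0,0,-0.006,0.2]
    - [0,0,0,0,0,-0.006,0.2]

```text
time_s: 20.7
tool_pos: [0.5765, 0.0088, 0.1561]
ee_rot: [-0.123, 0.992, 0.0, 0.0]
contact_force: [0.4, 0.0, -0.6]
opening: 0.0342
grip_force: 0.0
```

```bash
python3 g.py 2 .1165 14.1
```

```text
20.7 [0.5765 0.0088 0.1561] [ 0.42  0.05 -0.57] [0.031 0.    0.004] 0.0342 0.0 [ 0.55  0.59 -0.9   1.77  0.53  1.04  1.27]
shift [ 0.1671 -0.0082  0.1318] rz 0.0002 yaw -165.86 q7 1.27
```

Request:
move_arm:
  targets:
    - [0.16,-0.008,0,0,0,0,0.2]
    - [0.167,-0.008,0,0,0,0,0.2]
    - [0.167,-0.008,0,0,0,0,0.2]

```text
time_s: 21.0
tool_pos: [0.5277, -0.0066, 0.1561]
ee_rot: [-0.123, 0.992, -0.001, -0.0]
contact_force: [1.2, 0.2, 0.9]
opening: 0.0343
grip_force: 0.0
```

Request:
move_arm:
  targets:
    - [0,0,0.05,0,0,0,0.2]
    - [0,0,0.09,0,0,0,0.2]
    - [0,0,0.09,0,0,0,0.2]

```text
time_s: 21.3
tool_pos: [0.5276, -0.0058, 0.1267]
ee_rot: [-0.125, 0.992, 0.0, -0.001]
contact_force: [-0.2, 0.1, 0.1]
opening: 0.0343
grip_force: 0.0
```

```bash
python3 g.py 2 .1165 14.1
```

```text
21.3 [ 0.5276 -0.0058  0.1267] [-0.16  0.05  0.1 ] [-0.015  0.006  0.033] 0.0343 0.0 [ 0.6   0.55 -0.91  1.91  0.54  0.94  1.26]
shift [-0.0029 -0.0008  0.0341] rz 0.0012 yaw -165.68 q7 1.262
```

Request:
move_arm:
  targets:
    - [-0.002,0,0.033,0,0,0,0.2]
    - [-0.002,0,0.033,0,0,0,0.2]
    - [-0.002,0,0.033,0,0,0,1]
    - [-0.002,0,0.033,0,0,0,1]
    - [-0.002,0,0.033,0,0,0,1]

```text
time_s: 21.8
tool_pos: [0.529, -0.0056, 0.1192]
ee_rot: [-0.125, 0.992, 0.0, 0.0]
contact_force: [0.2, 0.8, -2.3]
opening: 0.0114
grip_force: 22.2
```

Request:
move_arm:
  targets:
    - [0,0,0,0,0,0,1]

```text
time_s: 21.9
tool_pos: [0.529, -0.0056, 0.1192]
ee_rot: [-0.125, 0.992, 0.0, 0.0]
contact_force: [0.3, 1.0, -2.4]
opening: 0.0112
grip_force: 22.2
```

```bash
python3 f.py
```

```text
21.9 [ 0.529  -0.0056  0.1192] [ 0.3  1.  -2.4] tz 0.046 op 0.0112 yaw -165.68 t7 -0.054
```

Request:
move_arm:
  targets:
    - [0,0,0,0,0,0.02,1]
    - [0,0,0.0005,0,0,0.04,1]
    - [0,0,0.001,0,0,0.06,1]
    - [0,0,0.001,0,0,0.08,1]
    - [0,0,0.0015,0,0,0.095,1]

```text
time_s: 22.4
tool_pos: [0.5291, -0.0059, 0.1188]
ee_rot: [0.026, 1.0, -0.0, 0.0]
contact_force: [0.5, 1.2, -0.8]
opening: 0.0115
grip_force: 22.4
```

Request:
move_arm:
  targets:
    - [0,0,0,0,0,0,1]

```text
time_s: 22.5
tool_pos: [0.529, -0.0059, 0.1188]
ee_rot: [0.025, 1.0, -0.0, 0.0]
contact_force: [1.5, -0.3, -0.5]
opening: 0.0117
grip_force: 21.9
```

```bash
python3 f.py
```

```text
22.5 [ 0.529  -0.0059  0.1188] [ 1.5 -0.3 -0.5] tz -0.03 op 0.0117 yaw 177.17 t7 -0.6
```

Request:
move_arm:
  targets:
    - [0,0,0,0,0,0.01,1]
    - [0,0,0.0005,0,0,0.02,1]

```text
time_s: 22.7
tool_pos: [0.529, -0.006, 0.1187]
ee_rot: [0.057, 0.998, -0.0, 0.0]
contact_force: [0.3, -0.4, 2.6]
opening: 0.0113
grip_force: 22.5
```

```bash
python3 f.py
```

```text
22.7 [ 0.529  -0.006   0.1187] [ 0.3 -0.4  2.6] tz 0.006 op 0.0113 yaw 173.51 t7 0.465
```

Request:
move_arm:
  targets:
    - [0,0,0,0,0,0.01,1]
    - [0,0,0.0005,0,0,0.018,1]

```text
time_s: 22.9
tool_pos: [0.5291, -0.006, 0.1185]
ee_rot: [0.085, 0.996, -0.0, 0.0]
contact_force: [0.1, -0.5, 4.5]
opening: 0.0117
grip_force: 22.7
```

```bash
python3 f.py
```

```text
22.9 [ 0.5291 -0.006   0.1185] [ 0.1 -0.5  4.5] tz 0.046 op 0.0117 yaw 170.24 t7 0.228
```

Request:
move_arm:
  targets:
    - [0,0,0,0,0,0.01,1]
    - [0,0,0,0,0,0.018,1]

```text
time_s: 23.1
tool_pos: [0.529, -0.006, 0.1185]
ee_rot: [0.113, 0.994, -0.0, 0.0]
contact_force: [-0.2, -1.2, 4.1]
opening: 0.0114
grip_force: 22.7
```

```bash
python3 f.py
```

```text
23.1 [ 0.529  -0.006   0.1185] [-0.2 -1.2  4.1] tz 0.073 op 0.0114 yaw 166.99 t7 0.231
```

Request:
move_arm:
  targets:
    - [0,0,0,0,0,0.01,1]
    - [0,0,0,0,0,0.018,1]

```text
time_s: 23.3
tool_pos: [0.529, -0.0061, 0.1184]
ee_rot: [0.141, 0.99, -0.0, 0.0]
contact_force: [-0.9, -2.0, 4.6]
opening: 0.0114
grip_force: 22.7
```

```bash
python3 f.py
```

```text
23.3 [ 0.529  -0.0061  0.1184] [-0.9 -2.   4.6] tz 0.078 op 0.0114 yaw 163.75 t7 0.23
```

Request:
move_arm:
  targets:
    - [0,0,-0.001,0,0,0.01,1]
    - [0,0,-0.001,0,0,0.018,1]

```text
time_s: 23.5
tool_pos: [0.5289, -0.0061, 0.1184]
ee_rot: [0.169, 0.986, -0.0, 0.0]
contact_force: [1.8, -2.2, 1.2]
opening: 0.0113
grip_force: 22.3
```

```bash
python3 f.py
```

```text
23.5 [ 0.5289 -0.0061  0.1184] [ 1.8 -2.2  1.2] tz 0.096 op 0.0113 yaw 160.51 t7 0.23
```

Request:
move_arm:
  targets:
    - [0,0,0,0,0,0.01,1]
    - [0,0,0,0,0,0.018,1]

```text
time_s: 23.7
tool_pos: [0.5289, -0.0061, 0.1184]
ee_rot: [0.197, 0.98, -0.0, -0.0]
contact_force: [1.8, -2.8, -0.7]
opening: 0.0118
grip_force: 22.1
```

```bash
python3 f.py
```

```text
23.7 [ 0.5289 -0.0061  0.1184] [ 1.8 -2.8 -0.7] tz 0.081 op 0.0118 yaw 157.27 t7 0.223
```

Request:
move_arm:
  targets:
    - [0,0,0,0,0,0.01,1]
    - [0,0,0,0,0,0.02,1]

```text
time_s: 23.9
tool_pos: [0.5288, -0.0061, 0.1183]
ee_rot: [0.228, 0.974, -0.0, -0.0]
contact_force: [1.7, -3.1, -2.3]
opening: 0.0114
grip_force: 21.9
```

```bash
python3 f.py
```

```text
23.9 [ 0.5288 -0.0061  0.1183] [ 1.7 -3.1 -2.3] tz 0.062 op 0.0114 yaw 153.65 t7 0.388
```

Request:
move_arm:
  targets:
    - [0,0,0,0,0,0.01,1]
    - [0,0,0,0,0,0.02,1]

```text
time_s: 24.1
tool_pos: [0.5288, -0.0061, 0.1183]
ee_rot: [0.258, 0.966, -0.0, -0.0]
contact_force: [2.5, -4.9, -4.7]
opening: 0.0116
grip_force: 21.6
```

```bash
python3 f.py
```

```text
24.1 [ 0.5288 -0.0061  0.1183] [ 2.5 -4.9 -4.7] tz 0.133 op 0.0116 yaw 150.05 t7 0.372
```

Request:
move_arm:
  targets:
    - [-0.0015,-0.003,0.001,0,0,0.01,1]
    - [-0.0015,-0.003,0.001,0,0,0.018,1]

```text
time_s: 24.3
tool_pos: [0.5288, -0.0064, 0.1182]
ee_rot: [0.285, 0.958, 0.0, -0.0]
contact_force: [1.3, -1.3, -4.3]
opening: 0.0117
grip_force: 21.7
```

```bash
python3 f.py
```

```text
24.3 [ 0.5288 -0.0064  0.1182] [ 1.3 -1.3 -4.3] tz 0.062 op 0.0117 yaw 146.85 t7 0.228
```

Request:
move_arm:
  targets:
    - [0,0,0,0,0,0.01,1]
    - [0,0,0,0,0,0.018,1]

```text
time_s: 24.5
tool_pos: [0.5287, -0.0064, 0.1182]
ee_rot: [0.312, 0.95, 0.0, -0.0]
contact_force: [1.4, -0.2, -4.8]
opening: 0.0116
grip_force: 21.9
```

```bash
python3 f.py
```

```text
24.5 [ 0.5287 -0.0064  0.1182] [ 1.4 -0.2 -4.8] tz 0.159 op 0.0116 yaw 143.62 t7 0.192
```

Request:
move_arm:
  targets:
    - [0,0,0,0,0,0.007,1]
    - [0,0,0,0,0,0.014,1]

```text
time_s: 24.7
tool_pos: [0.5287, -0.0065, 0.1182]
ee_rot: [0.332, 0.943, 0.0, -0.0]
contact_force: [0.9, -0.8, -4.3]
opening: 0.0113
grip_force: 31.2
```

```bash
python3 f.py
```

```text
24.7 [ 0.5287 -0.0065  0.1182] [ 0.9 -0.8 -4.3] tz 0.627 op 0.0113 yaw 141.18 t7 -0.309
```

Request:
move_arm:
  targets:
    - [0,0,0,0,0,0,0.2]
    - [0,0,0,0,0,0,0.2]
    - [0,0,-0.13,0,0,0,0.2]

```text
time_s: 25.0
tool_pos: [0.526, -0.0072, 0.1541]
ee_rot: [0.332, 0.943, -0.001, -0.004]
contact_force: [0.9, -0.2, -0.1]
opening: 0.0343
grip_force: 0.0
```

Request:
move_arm:
  targets:
    - [-0.12,0.023,0,0,0,-0.045,0.2]
    - [-0.24,0.046,0,0,0,-0.09,0.2]
    - [-0.345,0.068,0,0,0,-0.135,0.2]
    - [-0.345,0.068,0,0,0,-0.18,0.2]
    - [-0.345,0.068,0,0,0,-0.225,0.2]

```text
time_s: 25.5
tool_pos: [0.6228, -0.0562, 0.157]
ee_rot: [-0.017, 1.0, 0.0, -0.0]
contact_force: [0.3, 0.9, 0.4]
opening: 0.0342
grip_force: 0.0
```

Request:
move_arm:
  targets:
    - [0,0,0,0,0,-0.045,0.2]
    - [0,0,0,0,0,-0.09,0.2]
    - [0,0,0,0,0,-0.124,0.2]
    - [0,0,0,0,0,-0.124,0.2]
    - [0,0,0,0,0,-0.124,0.2]

```text
time_s: 26.0
tool_pos: [0.6222, -0.0558, 0.1573]
ee_rot: [-0.207, 0.978, 0.0, -0.0]
contact_force: [1.3, -0.4, 0.4]
opening: 0.034
grip_force: 0.0
```

```bash
python3 g.py 3 .117 24
```

```text
26.0 [ 0.6222 -0.0558  0.1573] [ 1.32 -0.36  0.37] [0.06  0.048 0.03 ] 0.034 0.0 [ 0.61  0.67 -0.9   1.65  0.57  1.11  1.54]
shift [1.000e-04 6.000e-04 1.343e-01] rz -0.0009 yaw -156.16 q7 1.541
```

Request:
move_arm:
  targets:
    - [0,0,0.07,0,0,0,0.2]
    - [0,0,0.134,0,0,0,0.2]
    - [0,0,0.134,0,0,0,0.2]
    - [0,0,0.134,0,0,0,1]
    - [0,0,0.134,0,0,0,1]

```text
time_s: 26.5
tool_pos: [0.6228, -0.0551, 0.1181]
ee_rot: [-0.208, 0.978, 0.0, 0.001]
contact_force: [-0.1, 1.3, -3.5]
opening: 0.0111
grip_force: 21.8
```

Request:
move_arm:
  targets:
    - [0,0,0,0,0,0,1]
    - [0,0,0,0,0,0,1]

```text
time_s: 26.7
tool_pos: [0.6228, -0.0552, 0.1181]
ee_rot: [-0.208, 0.978, 0.0, 0.001]
contact_force: [1.0, 2.3, 1.8]
opening: 0.0118
grip_force: 22.5
```

```bash
python3 f.py
```

```text
26.7 [ 0.6228 -0.0552  0.1181] [1.  2.3 1.8] tz 0.048 op 0.0118 yaw -155.96 t7 -0.05
```

Request:
move_arm:
  targets:
    - [0,0,0,0,0,0.02,1]
    - [0,0,0.0005,0,0,0.04,1]
    - [0,0,0.001,0,0,0.06,1]
    - [0,0,0.001,0,0,0.08,1]
    - [0,0,0.0013,0,0,0.096,1]

```text
time_s: 27.2
tool_pos: [0.6229, -0.0555, 0.1177]
ee_rot: [-0.058, 0.998, -0.0, 0.001]
contact_force: [0.5, 0.3, 2.9]
opening: 0.0118
grip_force: 22.5
```

Request:
move_arm:
  targets:
    - [0,0,0,0,0,0,1]

```text
time_s: 27.3
tool_pos: [0.6229, -0.0555, 0.1177]
ee_rot: [-0.059, 0.998, -0.0, 0.001]
contact_force: [0.6, 1.5, 2.9]
opening: 0.0115
grip_force: 22.5
```

```bash
python3 f.py
```

```text
27.3 [ 0.6229 -0.0555  0.1177] [0.6 1.5 2.9] tz -0.076 op 0.0115 yaw -173.29 t7 -0.598
```

Request:
move_arm:
  targets:
    - [0,0,0,0,0,0.01,1]
    - [0,0,0,0,0,0.02,1]

```text
time_s: 27.5
tool_pos: [0.6229, -0.0556, 0.1175]
ee_rot: [-0.027, 1.0, 0.0, 0.001]
contact_force: [0.2, 1.0, 5.2]
opening: 0.0111
grip_force: 23.0
```

```bash
python3 f.py
```

```text
27.5 [ 0.6229 -0.0556  0.1175] [0.2 1.  5.2] tz 0.064 op 0.0111 yaw -176.94 t7 0.482
```

Request:
move_arm:
  targets:
    - [0,0,-0.001,0,0,0.01,1]
    - [0,0,-0.001,0,0,0.017,1]

```text
time_s: 27.7
tool_pos: [0.6229, -0.0557, 0.1175]
ee_rot: [-0.0, 1.0, -0.0, 0.001]
contact_force: [1.3, 1.0, 5.3]
opening: 0.0114
grip_force: 28.0
```

```bash
python3 f.py
```

```text
27.7 [ 0.6229 -0.0557  0.1175] [1.3 1.  5.3] tz 0.455 op 0.0114 yaw -179.98 t7 -0.246
```

Request:
move_arm:
  targets:
    - [0,0,0,0,0,0,0.2]
    - [0,0,0,0,0,0,0.2]
    - [0,0,-0.13,0,0,0,0.2]

```text
time_s: 28.0
tool_pos: [0.6187, -0.057, 0.151]
ee_rot: [-0.001, 1.0, 0.0, -0.005]
contact_force: [-0.6, -0.3, -0.8]
opening: 0.0342
grip_force: 0.0
```

Request:
move_arm:
  targets:
    - [0.04,0.12,0,0,0,0.045,0.2]
    - [0.075,0.24,0,0,0,0.09,0.2]
    - [0.115,0.36,0,0,0,0.135,0.2]
    - [0.151,0.479,0,0,0,0.18,0.2]
    - [0.151,0.479,0,0,0,0.225,0.2]

```text
time_s: 28.5
tool_pos: [0.5743, 0.0941, 0.1562]
ee_rot: [0.344, 0.939, 0.001, -0.001]
contact_force: [0.0, 0.1, -0.5]
opening: 0.0339
grip_force: 0.0
```

Request:
move_arm:
  targets:
    - [0,0,0,0,0,0.045,0.2]
    - [0,0,0,0,0,0.054,0.2]
    - [0,0,0,0,0,0.054,0.2]
    - [0,0,0,0,0,0.054,0.2]

```text
time_s: 28.9
tool_pos: [0.5767, 0.0875, 0.1557]
ee_rot: [0.422, 0.906, -0.0, -0.0]
contact_force: [1.0, 0.1, 0.2]
opening: 0.0342
grip_force: 0.0
```

```bash
python3 g.py 1 .1175 -50.2
```

```text
28.9 [0.5767 0.0875 0.1557] [0.95 0.14 0.25] [0.011 0.016 0.033] 0.0342 0.0 [ 0.23  0.51 -0.63  1.76  0.36  0.98  0.16]
shift [-0.0027  0.005   0.1274] rz 0.0012 yaw 130.02 q7 0.158
```

Request:
move_arm:
  targets:
    - [-0.002,0.004,0.07,0,0,0,0.2]
    - [-0.002,0.004,0.127,0,0,0,0.2]
    - [-0.002,0.004,0.127,0,0,0,0.2]
    - [-0.002,0.004,0.127,0,0,0,1]
    - [-0.002,0.004,0.127,0,0,0,1]

```text
time_s: 29.4
tool_pos: [0.5777, 0.088, 0.1185]
ee_rot: [0.423, 0.906, -0.0, -0.0]
contact_force: [-1.2, -0.7, 0.3]
opening: 0.0116
grip_force: 21.8
```

Request:
move_arm:
  targets:
    - [0,0,0,0,0,0,1]
    - [0,0,0,0,0,0,1]

```text
time_s: 29.6
tool_pos: [0.5779, 0.0881, 0.1185]
ee_rot: [0.423, 0.906, -0.0, 0.0]
contact_force: [-3.6, -1.1, 4.2]
opening: 0.0114
grip_force: 22.2
```

```bash
python3 f.py
```

```text
29.6 [0.5779 0.0881 0.1185] [-3.6 -1.1  4.2] tz 0.042 op 0.0114 yaw 129.89 t7 -0.046
```

Request:
move_arm:
  targets:
    - [0,0,0,0,0,0.02,1]
    - [0,0,0.0005,0,0,0.04,1]
    - [0,0,0.001,0,0,0.06,1]
    - [0,0,0.001,0,0,0.08,1]
    - [0,0,0.0013,0,0,0.096,1]

```text
time_s: 30.1
tool_pos: [0.5779, 0.0881, 0.1181]
ee_rot: [0.556, 0.831, -0.0, 0.0]
contact_force: [-3.6, -1.0, 3.0]
opening: 0.0116
grip_force: 22.4
```

Request:
move_arm:
  targets:
    - [0,0,0,0,0,0,1]

```text
time_s: 30.2
tool_pos: [0.5779, 0.0881, 0.118]
ee_rot: [0.555, 0.832, -0.0, 0.0]
contact_force: [-4.1, -2.4, 4.2]
opening: 0.0112
grip_force: 21.8
```

```bash
python3 f.py
```

```text
30.2 [0.5779 0.0881 0.118 ] [-4.1 -2.4  4.2] tz -0.046 op 0.0112 yaw 112.56 t7 -0.604
```

Request:
move_arm:
  targets:
    - [0,0,-0.001,0,0,0.01,1]
    - [0,0,-0.001,0,0,0.02,1]

```text
time_s: 30.4
tool_pos: [0.5779, 0.0881, 0.118]
ee_rot: [0.581, 0.814, -0.0, -0.0]
contact_force: [-5.2, -1.2, 3.8]
opening: 0.012
grip_force: 22.0
```

```bash
python3 f.py
```

```text
30.4 [0.5779 0.0881 0.118 ] [-5.2 -1.2  3.8] tz 0.04 op 0.012 yaw 108.9 t7 0.472
```

Request:
move_arm:
  targets:
    - [0.001,-0.002,-0.001,0,0,0.01,1]
    - [0.001,-0.002,-0.001,0,0,0.018,1]

```text
time_s: 30.6
tool_pos: [0.5778, 0.0881, 0.118]
ee_rot: [0.604, 0.797, 0.0, 0.0]
contact_force: [-1.8, -0.3, -1.2]
opening: 0.0113
grip_force: 21.4
```

```bash
python3 f.py
```

```text
30.6 [0.5778 0.0881 0.118 ] [-1.8 -0.3 -1.2] tz 0.122 op 0.0113 yaw 105.62 t7 0.219
```

Request:
move_arm:
  targets:
    - [0,0,0,0,0,0.01,1]
    - [0,0,0,0,0,0.017,1]

```text
time_s: 30.8
tool_pos: [0.5777, 0.0881, 0.118]
ee_rot: [0.626, 0.78, 0.0, 0.0]
contact_force: [0.5, -0.8, -2.7]
opening: 0.0117
grip_force: 21.1
```

```bash
python3 f.py
```

```text
30.8 [0.5777 0.0881 0.118 ] [ 0.5 -0.8 -2.7] tz 0.048 op 0.0117 yaw 102.56 t7 0.144
```

Request:
move_arm:
  targets:
    - [0,0,0,0,0,0.01,1]
    - [0,0,0,0,0,0.017,1]

```text
time_s: 31.0
tool_pos: [0.5777, 0.0881, 0.118]
ee_rot: [0.646, 0.763, 0.0, 0.0]
contact_force: [0.6, -1.4, -3.5]
opening: 0.0115
grip_force: 29.3
```

```bash
python3 f.py
```

```text
31.0 [0.5777 0.0881 0.118 ] [ 0.6 -1.4 -3.5] tz 0.544 op 0.0115 yaw 99.54 t7 -0.335
```

Request:
move_arm:
  targets:
    - [0,0,0,0,0,0,0.2]
    - [0,0,0,0,0,0,0.2]
    - [0,0,-0.15,0,0,0,0.2]
    - [0,0,-0.3,0,0,0,0.2]
    - [0,0,-0.45,0,0,0,0.2]

```text
time_s: 31.5
tool_pos: [0.5771, 0.0888, 0.2548]
ee_rot: [0.645, 0.764, 0.0, -0.0]
contact_force: [1.4, -0.1, 0.7]
opening: 0.0342
grip_force: 0.0
```

Request:
move_arm:
  targets:
    - [0.15,-0.05,-0.1,0,0,0,0.2]
    - [0.3,-0.1,-0.2,0,0,0,0.2]
    - [0.4,-0.2,-0.2,0,0,0,0.2]
    - [0.5,-0.3,-0.2,0,0,0,0.2]
    - [0.6,-0.4,-0.2,0,0,0,0.2]

```text
time_s: 32.0
tool_pos: [0.4271, 0.2474, 0.3138]
ee_rot: [0.645, 0.764, 0.001, 0.0]
contact_force: [0.6, 0.1, -0.5]
opening: 0.0342
grip_force: 0.0
```

Request:
move_arm:
  targets:
    - [0,0,0,0,0,0,0.2]
    - [0,0,0,0,0,0,0.2]
    - [0,0,0,0,0,0,0.2]
    - [0,0,0,0,0,0,0.2]

```text
time_s: 32.4
tool_pos: [0.4299, 0.2448, 0.3129]
ee_rot: [0.646, 0.763, -0.0, -0.0]
contact_force: [-0.6, -0.5, 0.5]
opening: 0.0339
grip_force: 0.0
```

```bash
python3 f.py; python3 - <<'E'
from h import *
from plant import snapshot
a=snapshot("top");b=snapshot("side")
A=cv2.resize(a["pixels"][100:225,250:385,::-1],(540,500),interpolation=cv2.INTER_CUBIC)[:300*2]
B=cv2.resize(b["pixels"][140:260,200:340,::-1],(583,500),interpolation=cv2.INTER_CUBIC)
cv2.imwrite("pics/end.png",cv2.resize(np.hstack([A,B]),(800,356)))
E
```

```text
32.4 [0.4299 0.2448 0.3129] [-0.6 -0.5  0.5] tz 0.013 op 0.0339 yaw 99.52 t7 0.006
```

View pics/end.png

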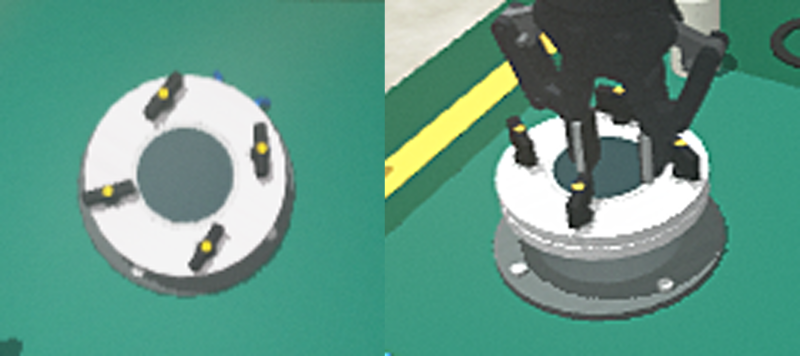

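The top view shows all four wings at the angles I left them: (165,95), (262,150), (207,245) and (108,192) in the crop. The gripper is open and clear of the cover.

```bash
python3 -c "
from plant import workorder
print(workorder.hand_in())"
```

```text
the job is handed in; nothing more can be done
None
```

The job is handed in: all four knobs got about 60° crosswise, then were turned crosswise until solid at about 0.45–0.63 N m (1.80, 1.98, 1.47 and 1.58 rad from the start) at 32.4 s; I did not measure the cover's height or re-check the first two knobs.

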